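# Refit the reset knob of the lab stop-clock and hold it in

## Robot

A 6-joint arm with a two-finger parallel gripper is mounted at the origin on the work surface. World frame = base frame: x ahead of the robot, y to its left, z up, the work surface at z = 0. Lengths are in m, angles in rad, forces in N, time in s.
With the tool pointing down it reaches from about 0.325 to 0.85 m from the base axis. Payload 4.4 kg.
Tool frame: the origin (TCP) lies between the finger pads; the fingertips stand 8 mm ahead of it and the grasp point (between the pads) lies 11 mm behind it; z points along the fingers, y is the direction in which the jaws open and shut (so a half turn about z gives the same grasp; the last joint's range is limited). The gripper opens to 94 mm and grips with 3 to 60 N. Pads are 16 mm wide; open, the fingers measure 119 mm over their backs; the gripper's body (75 mm by 177 mm) begins 78 mm behind the grasp point.
Start: joints at [-1.377, 0.207, 1.542, -0, 1.393, -0.15], TCP at [0.194, -0.541, 0.213] pointing down, gripper open.
Joint ranges: [-2.73, 2.73], [-0.86, 2.22], [0.23, 2.46], [-1.11, 4.25], [0.08, 2.63], [-2.82, 2.82]. Speed limits (rad/s): [2.79, 2.79, 3.14, 3.14, 3.14, 3.14].

## Interface

Orientations are given as a rotation vector (axis times angle).
In Python, from bench import observe, get_image, camera_model, sign_off gives the robot as it stands.
- The arm moves only by the shell command python3 -m pendant 'ROWS' [OPENING] [FORCE]. ROWS is JSON, a list of rows, each a list of 6 numbers: the shift along the world's x, y, z in units of 0.4 m (1.0 is 0.4 m), then the turn, a rotation vector about the world's x, y, z in units of pi rad (1.0 is pi rad). A call has 1 to 20 rows; each row is the pose to reach, as a shift and turn from the pose measured when the call began, turning the shorter way round; what a row does not reach only later rows make up. A row lasts 1/10 s, in which the tool goes at most 50 mm and 8.59 degrees, less where a joint would pass 70% of its speed; a pose out of reach is approached as far as the arm can. A call with a number of a shift or a turn outside -1 to 1 is refused whole. A call with a gripper value outside its range is refused whole. OPENING is the gripper's target within -1 to 1 (fully open at 1, half-way at 0, shut at -1), set as the call begins (- or left out, the last holds). The fingers move at their own pace and stop on an object; FORCE is the grip in N (left out, the last holds). Time passes only in rows, so rows that repeat a pose let the fingers close. It gives the time, the measured TCP pose, the force and the opening at its end, in the units of the state.
- observe(): the state, without advancing time (a new reading comes with each control period).
- get_image(name): name is "side" or "top" or "wrist"; returns (picture, depth): 420x560x3 uint8, red, green, blue; 420x560 float32, m along the optical axis (not along the pixel's ray), 0 where there is no reading.
- camera_model(name): a dict with "fx", "fy", "cx", "cy" (pixels), "xyz" and "orientation" of the camera in the world. Camera axes: x right, y down, z forward; pixel columns grow to the right and rows downward; lengths in m; the calibration is good to about 2 mm. A picture is of the moment at which its call begins: read the wrist's pose just before it. camera_model takes no time and is no camera call; for the wrist camera it gives the pose at the moment of the call.
- sign_off(): hands the job in, once; it reports no verdict.
The state is a dict: "time_s": time; "joints": joint angles; "joint_velocities": joint speeds; "joint_efforts": joint torques, N m; "tcp_pos": TCP position; "ee_rot": TCP orientation; "contact_force": force on the tool from outside, world axes, zero at the start; "wrist_torque": the same for the moment, N m; "gripper_width": finger opening in m.
Only numpy, scipy, OpenCV 4.12 (cv2) and the standard library are available. Lean on these libraries where they do the work, as an engineer would, in place of code of your own. Each camera call takes 0.05 s, during which the arm holds its last target.

## Task

On the grey bench stop-clock, swing the brass hasp up off its catch by its red tab and lay it right back, clear of the D-shaped spindle it covers. Then take the black pointer knob out of the drawer, turn it so that the flat in its bore (under the white pointer line) matches the red-marked flat of the spindle, push it fully home on the spindle and press knob and spindle down to the stop, which resets the clock. Finish while still holding the knob pressed in with the gripper; leave the other things in the drawer where they lie.

Things in the scene. Friction and masses are not known exactly. Their poses are not given: they have to be found in the camera images.
- clock: Grey stop-clock, fixed, 160 (x) by 230 (y), flat top at 70. Origin on the underside, straight below the spindle; it reaches y -160 to +70. On its top along its x axis: hasp hinge block (16 by 34, 27 high, at x +56), spindle (x 0), hasp catch (14 by 16, 29 high, thin wire loop to 42, at x -43). Flat white dial at y -98.
- hasp (a joint): Angle of the brass hasp (rad): 0 closed, level across spindle and catch; its free end swings up and over towards the clock's +x to a stop at 2.95, lying back beyond the hinge. Little friction, no latch: left alone it falls shut below about 1.4 and falls open to the stop above 1.65. Strap 22 wide, 3 thick, 117 long, underside 30 above the clock's top when closed. 60 g.
- hasp_hinge (a point): Point on the hasp's hinge axis (parallel to the clock's y axis), 31.5 above the clock's top, 50 from the spindle towards the clock's +x. This frame turns with the hasp: its -x axis points from the hinge along the strap.
- hasp_tab (a point): Centre of the hasp's red tab, on the strap's free end, standing up when closed: 11 along the strap, 22 across it (along the hinge axis), 20 tall; 110 from the hinge along the strap, 11.5 above its mid-plane. Pinch it from above across the 22 (free beside and below down to the clock's top) and lead it round, gripper pointing down: it turns between the pads.
- spindle (a joint): How far the spring-loaded spindle is pressed down (m): 0 up, stop at 0.005. It starts to give at 3 N and takes 8 N at the stop. It does not turn.
- spindle_end (a point): Centre of the spindle's upper end; z up along the spindle, x towards its flat. Steel D-shaft of diameter 14, its flat 4 from the axis, marked red on the flat and at the upper edge; end chamfered 1.5; 24 proud of the clock's top when up. It stands at any angle to the clock within 0.4 rad.
- knob: Loose black pointer knob, about 50 g, upright. Origin: underside centre; z up, x along the grip bar to the white pointer line, the side of its bore's flat. Skirt 40 across, 19 high; grip bar on it 36 (x) by 14 (y), top at 37. D-bore from below, 16 deep, 15.6 across, flat 4.8 from the axis: goes on only with flats matched within about 0.14 rad. Home: origin 16 below the spindle's end.
- drawer: Wooden drawer on the bench, fixed, 360 (x) by 430 (y), walls 8 thick, 55 high (front board at -x 62 high), floor 8 thick. Origin: underside centre. A pine rack stands fixed at its +x side, up to 56 high. Knob, stopwatch and chalk holder lie in any order in the row at x about -85, y about -125, 0 and 125.
- case1: Green slide rule case on edge in the rack (nearest the drawer's front), 20 by 300 by 52 high, top 72 above the bench. Leave it. Origin: underside centre.
- case2: The middle green case, the same size. Leave it.
- case3: The far green case, the same size. Leave it.
- pencil_box: Red anodised aluminium pencil box, 55 (x) by 210 (y) by 24 high, between row and rack. Leave it. Origin: underside centre.
- stopwatch: Chrome stopwatch lying face up, diameter 52, 15 high, crown to its +x. Leave it. Origin: underside centre.
- chalk_holder: White ceramic chalk holder, open trough 36 (x) by 84 (y) by 22 high. Leave it. Origin: underside centre.
Things that resemble listed ones, but are neither listed nor needed, are in the scene too. Of the things like the knob, leave any that is orange; of the rest the larger one is meant.

How it is judged:
By the outcome, as a careful person would: the job done as asked, in the order asked, and still so for the second after the job is handed in, while the arm keeps its last pose, push and grip.
It also fails if it takes over 59 s, if anything falls off the work surface, if the arm or the gripper's body presses on something with over 40 N, if the wrist force passes 120 N, or if a joint passes its speed limit or range.

## Working session

There is one attempt and no reset: what is moved stays moved. The work goes in short steps, Python scripts to look and compute and a shell command to move; the robot and the scene stay as the last step left them, time stands still between calls to the robot, and variables do not carry over. Pictures are saved under pics/ and viewed, and the job is handed in when it is done.

```bash
ls; mkdir -p pics
cat > h.py <<'E'
import numpy as np, cv2, json
from bench import observe,get_image,camera_model
from scipy.spatial.transform import Rotation as R
def snap(n,f):
    m=camera_model(n); p,d=get_image(n)
    cv2.imwrite(f'pics/{f}.png',p[:,:,::-1]); np.savez(f'pics/{f}.npz',p=p,d=d,m=json.dumps({k:np.asarray(v).tolist() for k,v in m.items()}))
    return p,d,m
def load(f):
    z=np.load(f'pics/{f}.npz'); return z['p'],z['d'],json.loads(str(z['m']))
def rot(m):
    o=np.asarray(m['orientation'],float)
    return o if o.shape==(3,3) else (R.from_rotvec(o).as_matrix() if o.size==3 else R.from_quat(o).as_matrix())
def px(m,d,u,v):
    z=d[int(round(v)),int(round(u))]
    return np.array(m['xyz'])+rot(m)@np.array([(u-m['cx'])/m['fx']*z,(v-m['cy'])/m['fy']*z,z])
def pz(m,u,v,z):  # intersect with plane height z
    r=rot(m)@np.array([(u-m['cx'])/m['fx'],(v-m['cy'])/m['fy'],1.]); c=np.array(m['xyz']); return c+r*(z-c[2])/r[2]
def cloud(m,d):
    v,u=np.mgrid[0:d.shape[0],0:d.shape[1]]
    P=np.stack([(u-m['cx'])/m['fx']*d,(v-m['cy'])/m['fy']*d,d],-1)
    return P@rot(m).T+np.array(m['xyz'])
def crop(f,u0,v0,u1,v1,s,out):
    p=cv2.imread(f'pics/{f}.png')[v0:v1,u0:u1]; cv2.imwrite(f'pics/{out}.png',cv2.resize(p,None,fx=s,fy=s,interpolation=cv2.INTER_CUBIC))
E
python3 - <<'E'
from h import *
for n in('top','side','wrist'):
    p,d,m=snap(n,n+'0'); print(n,m)
print(observe())
E
```

```text
pics
top {'fx': 385.867827981827, 'fy': 385.867827981827, 'cx': 278.6395891229052, 'cy': 206.80629097103701, 'xyz': array([0.32196979, 0.1077874 , 1.11546783]), 'orientation': array([-2.18364625,  2.02828338, -0.21606704])}
side {'fx': 481.8013680771366, 'fy': 481.8013680771366, 'cx': 279.0116008975723, 'cy': 207.13660545128135, 'xyz': array([-0.01461923,  0.81667038,  0.69780667]), 'orientation': array([-0.86687281,  2.37299294, -1.29518698])}
wrist {'fx': 336.9924538885177, 'fy': 336.9924538885177, 'cx': 285.5272767208114, 'cy': 209.94928790912564, 'xyz': array([ 0.26745592, -0.51401541,  0.38350718]), 'orientation': array([ 2.38162708, -1.67464162, -0.23122263])}
{'time_s': 0.15, 'joints': array([-1.37647460e+00,  2.07231246e-01,  1.54259860e+00,  2.12990687e-05,
        1.39345234e+00, -1.50511623e-01]), 'joint_velocities': array([ 0.00192123, -0.0025938 , -0.0041371 ,  0.00074521,  0.00010588,
        0.00119143]), 'joint_efforts': array([ 1.71600434e-03, -3.71309638e+01, -2.81812656e+01,  7.00077997e-02,
        3.27681494e-02, -1.00201805e-04]), 'tcp_pos': array([ 0.19424853, -0.54057472,  0.21256644]), 'ee_rot': array([-3.09334884e+00, -5.38687519e-01,  2.51968057e-05]), 'contact_force': array([-0.13110427, -0.61213561, -0.48511508]), 'wrist_torque': array([-0.03709803, -0.00094355, -0.01842976]), 'gripper_width': 0.09380236232642407}
```

View pics/top0.png

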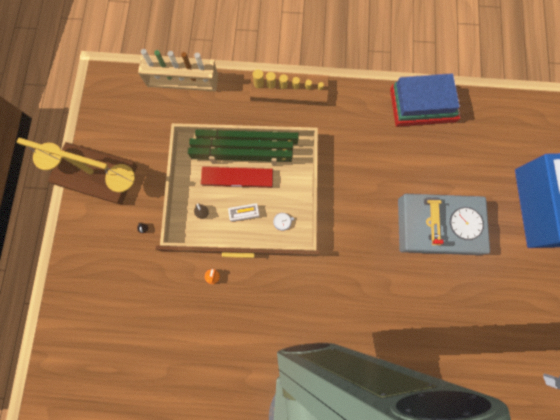

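View pics/side0.png

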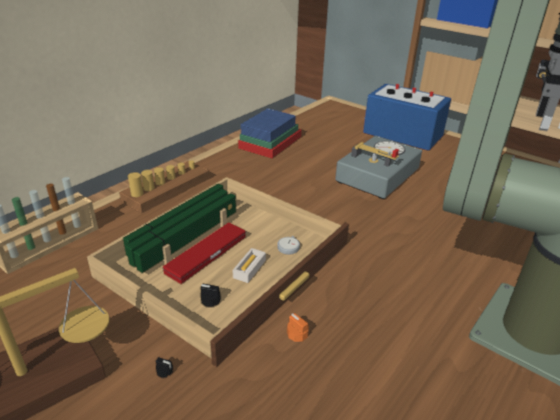

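View pics/wrist0.png

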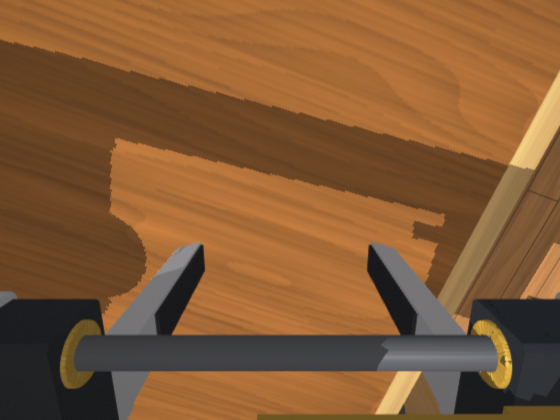

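Top view: knob in the drawer at (201,211), with the loose small black one at (142,228) and the orange one at (212,276). The clock is at (444,224) and the hasp's red tab is at about (437,241). Next I'll enlarge and measure.

Run:
```python
from h import *
p,d,m=load('top0')
for n,(u,v) in dict(knob=(201,211),tab=(437,241),catch=(436,235),hinge=(434,203),dial=(466,223),c1=(400,195),c2=(487,197),c3=(489,253),c4=(400,250),dr=(240,187),drc1=(172,126),drc2=(318,126),drc3=(316,248),drc4=(162,248)).items(): print(n,px(m,d,u,v).round(4))
crop('top0',390,180,500,265,7,'a1'); crop('top0',155,180,335,265,4,'a2')
crop('side0',330,120,430,195,7,'a3')
```

```text
knob [0.5222 0.3414 0.0451]
tab [ 0.4735 -0.291   0.1265]
catch [ 0.4913 -0.2942  0.1125]
hinge [ 0.5796 -0.2939  0.1025]
dial [ 0.5364 -0.3905  0.0772]
c1 [ 0.6225 -0.2335  0.0008]
c2 [ 0.635  -0.4908  0.0023]
c3 [ 0.4688 -0.4903  0.0018]
c4 [ 0.4564 -0.229   0.0199]
dr [0.6099 0.2425 0.0083]
drc1 [0.7677 0.4538 0.055 ]
drc2 [0.8236 0.0213 0.0015]
drc3 [ 0.4469  0.0071 -0.0021]
drc4 [0.4087 0.4314 0.0636]
```

View pics/a1.png

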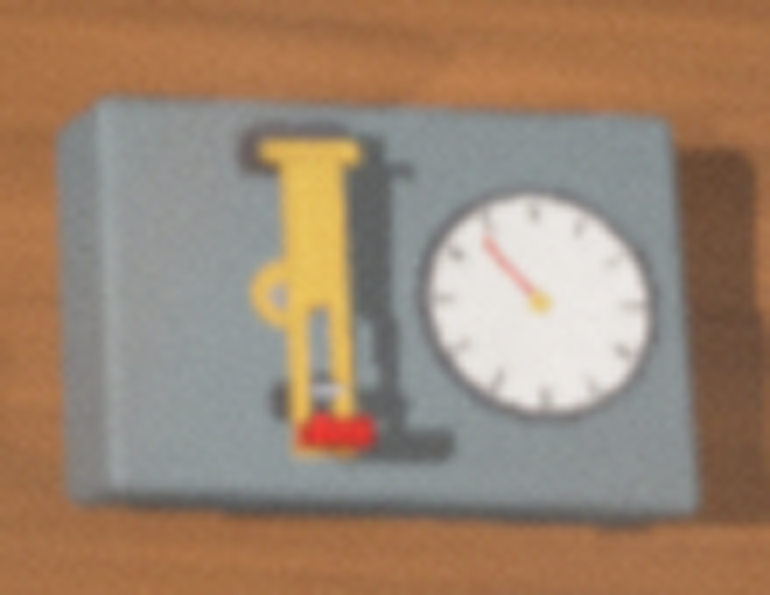

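View pics/a2.png

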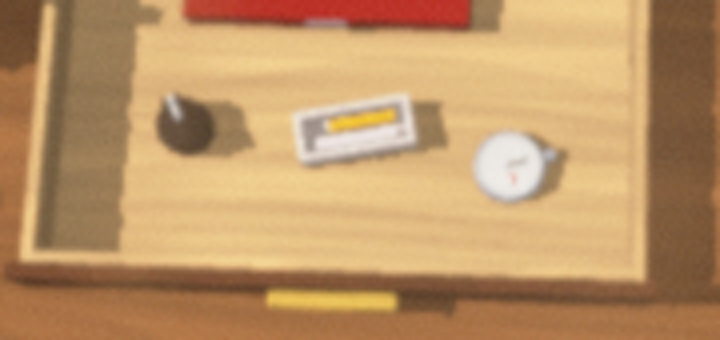

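View pics/a3.png

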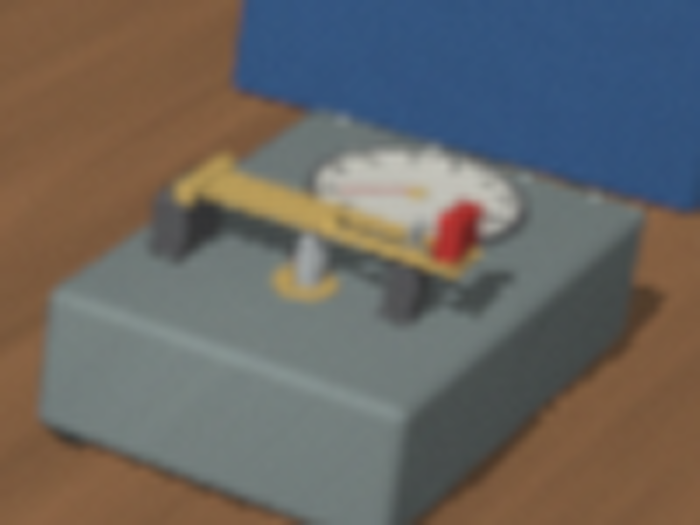

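Run:
```python
from h import *
p,d,m=load('top0'); C=cloud(m,d)
hs=cv2.cvtColor(p,cv2.COLOR_RGB2HSV)
M=(C[...,0]>.4)&(C[...,0]<.68)&(C[...,1]<-.2)&(C[...,1]>-.51)&(C[...,2]>.064)&(C[...,2]<.08)&(d>0)
P=C[M]; print(M.sum(), P[:,2].mean())
r=cv2.minAreaRect(P[:,:2].astype(np.float32)); print(r); print(cv2.boxPoints(r))
# red tab
T=(hs[...,1]>170)&((hs[...,0]<6)|(hs[...,0]>174))&(C[...,1]<-.25)&(C[...,1]>-.33)&(C[...,0]<.52)&(C[...,0]>.4)
print(T.sum(),C[T].mean(0),C[T].min(0),C[T].max(0)); 
v,u=np.nonzero(T); print(u.mean(),v.mean())
# dial ellipse : white
W=(hs[...,1]<40)&(hs[...,2]>180)&M
print('dial',C[W].mean(0))
# drawer: points z 0.05-0.06
D=(C[...,0]>.38)&(C[...,0]<.85)&(C[...,1]>-.03)&(C[...,1]<.5)&(C[...,2]>.035)&(C[...,2]<.07)
r=cv2.minAreaRect(C[D][:,:2].astype(np.float32)); print(r,cv2.boxPoints(r))
# knob
K=(np.abs(C[...,0]-.52)<.04)&(np.abs(C[...,1]-.34)<.04)&(C[...,2]>.015)
print('knob',C[K].mean(0),C[K].min(0),C[K].max(0))
for z in(.027,.045):
  S=K&(abs(C[...,2]-z)<.006); print(z,S.sum(),C[S].mean(0))
o=observe(); print(R.from_rotvec(o['ee_rot']).as_matrix().round(3))
mw=load('wrist0')[2]; Rt=R.from_rotvec(o['ee_rot']).as_matrix()
print('cam in tool',Rt.T@(np.array(mw['xyz'])-o['tcp_pos']), (Rt.T@rot(mw)).round(3))
```

```text
4274 0.0713339733513418
((0.536011278629303, -0.3389141261577606), (0.16029711067676544, 0.23107703030109406), 1.8998271226882935)
[[ 0.4520764  -0.22609623]
 [ 0.45973715 -0.4570462 ]
 [ 0.6199461  -0.45173204]
 [ 0.6122854  -0.22078204]]
27 [ 0.47364905 -0.29452359  0.12268261] [ 0.46926237 -0.30465899  0.11231085] [ 0.4772584  -0.28627375  0.12646233]
437.77777777777777 241.22222222222223
dial [ 0.53736552 -0.39370019  0.07435481]
((0.5952410101890564, 0.2356286644935608), (0.3860381543636322, 0.44825851917266846), 2.534724235534668) [[0.39249873 0.4510024 ]
 [0.41232288 0.00318245]
 [0.7979833  0.02025494]
 [0.77815914 0.4680749 ]]
knob [0.52539881 0.34551382 0.03428927] [0.50628196 0.32678324 0.01573458] [0.54585747 0.36654971 0.04976962]
0.027 90 [0.52561846 0.34552859 0.0273505 ]
0.045 67 [0.52634475 0.34679475 0.04489126]
[[ 0.941  0.338 -0.   ]
 [ 0.338 -0.941  0.002]
 [ 0.    -0.002 -1.   ]]
cam in tool [ 0.07792275 -0.00053407 -0.17091874] [[ 0.    -0.963 -0.269]
 [ 1.     0.    -0.   ]
 [ 0.    -0.269  0.963]]
```

Clock pose is clear: yaw about +0.033, spindle near (0.5345, -0.294), predicted tab (0.4745, -0.296). The measured tab (0.4736, -0.2945, top 0.1265) agrees. I'll move above the tab and look with the wrist camera.

```bash
python3 -m pendant '[[0.05,0.04,0,0,0,-0.01],[0.15,0.13,-0.01,0,0,-0.03],[0.25,0.22,-0.02,0,0,-0.05],[0.35,0.31,-0.03,0,0,-0.06],[0.45,0.40,-0.04,0,0,-0.08],[0.55,0.48,-0.05,0,0,-0.09],[0.63,0.55,-0.05,0,0,-0.0993],[0.68,0.595,-0.055,0,0,-0.0993],[0.70,0.6115,-0.0565,0,0,-0.0993],[0.70,0.6115,-0.0565,0,0,-0.0993],[0.70,0.6115,-0.0565,0,0,-0.0993]]' 0 10
python3 - <<'E'
from h import *
snap('wrist','w1'); o=observe(); print(o['time_s'],o['tcp_pos'],o['ee_rot'],o['joints'])
E
```

```text
time_s: 1.25
tcp_pos: [0.4734, -0.2967, 0.1897]
ee_rot: [-3.14, -0.051, 0.001]
contact_force: [-0.2, -0.3, 0.4]
gripper_width: 0.0471
1.3 [ 0.47317726 -0.29705702  0.18983236] [-3.13978157e+00 -4.92202998e-02  9.25115959e-04] [-7.15915047e-01  1.93414641e-01  1.60744483e+00  6.84685100e-04
  1.34212377e+00  8.23375486e-01]
```

View pics/w1.png

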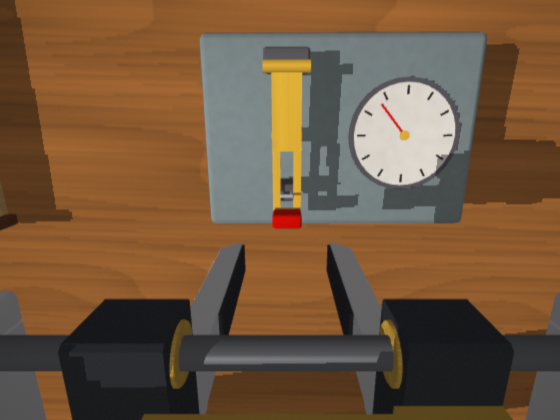

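The tab is at (287,218), seen from above between the finger planes. I'll locate it, plus the clock's axis, in this view.

Run:
```python
from h import *
p,d,m=load('w1'); C=cloud(m,d)
hs=cv2.cvtColor(p,cv2.COLOR_RGB2HSV)
T=(hs[...,1]>170)&((hs[...,0]<6)|(hs[...,0]>174)); T[:200]=0;T[235:]=0;T[:,:260]=0;T[:,320:]=0
top=T&(C[...,2]>.12); print(T.sum(),C[T].mean(0),C[T].min(0),C[T].max(0)); print('top',C[top].mean(0),C[top].min(0),C[top].max(0))
for u,v in((287,212),(287,224),(286,62),(270,66),(310,66)): print(u,v,px(m,d,u,v).round(4))
M=(abs(C[...,2]-.07)<.005)&(d>0); r=cv2.minAreaRect(C[M][:,:2].astype(np.float32)); print(r,cv2.boxPoints(r), C[M][:,2].mean())
```

```text
502 [ 0.47760221 -0.29670695  0.1208827 ] [ 0.47110116 -0.3070888   0.10920239] [ 0.48194938 -0.28609002  0.12453058]
top [ 0.47656998 -0.29671026  0.12248185] [ 0.47110116 -0.3070888   0.12010104] [ 0.4817474  -0.28609002  0.12453058]
287 212 [ 0.4818 -0.2971  0.1177]
287 224 [ 0.474  -0.2973  0.1227]
286 62 [ 0.5875 -0.2928  0.1052]
270 66 [ 0.5845 -0.2817  0.1056]
310 66 [ 0.5855 -0.3098  0.1053]
((0.5380234718322754, -0.339374303817749), (0.1583993136882782, 0.2282959222793579), 1.9613455533981323) [[ 0.4549635  -0.22800384]
 [ 0.46277696 -0.45616603]
 [ 0.62108344 -0.45074475]
 [ 0.61327    -0.22258258]] 0.07034955485079586
```

Tab centre (0.4765, -0.2967), matching the prediction from the clock outline. Descending and pinching.

```bash
python3 -m pendant '[[0.004,0,-0.05,0,0,0],[0.008,0.001,-0.13,0,0,0],[0.008,0.001,-0.19,0,0,0],[0.008,0.001,-0.215,0,0,0.001],[0.008,0.001,-0.22,0,0,0.001],[0.008,0.001,-0.22,0,0,0.001]]' 0 10
python3 -m pendant '[[0,0,0,0,0,0],[0,0,0,0,0,0],[0,0,0,0,0,0],[0,0,0,0,0,0],[0,0,0,0,0,0]]' -1 10
python3 - <<'E'
from h import *
snap('wrist','w2'); o=observe(); print(o['time_s'],o['tcp_pos'],o['ee_rot'],o['gripper_width'])
import numpy as np
for t in np.linspace(0,2.9,25):
    a=t+.104; dx=.1106*(np.cos(.104)-np.cos(a)); dz=.1106*(np.sin(a)-np.sin(.104)); print(round(t,2),(np.array([dx,.034*dx,dz])/.4).round(3))
E
```

```text
time_s: 1.9
tcp_pos: [0.4763, -0.2977, 0.1025]
ee_rot: [-3.14, -0.052, -0.0]
contact_force: [-0.4, -0.1, -0.8]
gripper_width: 0.0468
time_s: 2.4
tcp_pos: [0.4768, -0.2973, 0.1034]
ee_rot: [-3.14, -0.052, -0.002]
contact_force: [-0.6, 2.4, 4.0]
gripper_width: 0.022
2.45 [ 0.47679333 -0.29730189  0.10336092] [-3.14008035e+00 -5.24924478e-02 -1.57400016e-03] 0.02192041857762889
0.0 [0. 0. 0.]
0.12 [0.005 0.    0.033]
0.24 [0.015 0.001 0.065]
0.36 [0.028 0.001 0.096]
0.48 [0.045 0.002 0.125]
0.6 [0.065 0.002 0.151]
0.72 [0.088 0.003 0.175]
0.85 [0.114 0.004 0.196]
0.97 [0.142 0.005 0.214]
1.09 [0.173 0.006 0.228]
1.21 [0.204 0.007 0.239]
1.33 [0.237 0.008 0.245]
1.45 [0.27  0.009 0.248]
1.57 [0.304 0.01  0.246]
1.69 [0.337 0.011 0.241]
1.81 [0.369 0.013 0.231]
1.93 [0.399 0.014 0.218]
2.05 [0.428 0.015 0.201]
2.17 [0.455 0.015 0.181]
2.3 [0.479 0.016 0.158]
2.42 [0.5   0.017 0.132]
2.54 [0.518 0.018 0.104]
2.66 [0.532 0.018 0.074]
2.78 [0.542 0.018 0.042]
2.9 [0.549 0.019 0.009]
```

View pics/w2.png

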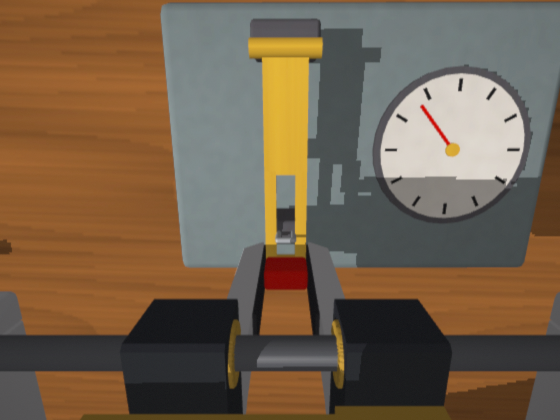

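The tab is held, with the opening at 22 mm as expected; the picture shows it between the pads at (286,272). Leading it round the arc.

```bash
python3 -m pendant '[[0.001,0,0.012,0,0,0],[0.005,0,0.033,0,0,0],[0.015,0.001,0.065,0,0,0],[0.028,0.001,0.096,0,0,0],[0.045,0.002,0.125,0,0,0],[0.065,0.002,0.151,0,0,0],[0.088,0.003,0.175,0,0,0],[0.114,0.004,0.196,0,0,0],[0.142,0.005,0.214,0,0,0],[0.173,0.006,0.228,0,0,0],[0.204,0.007,0.239,0,0,0],[0.237,0.008,0.245,0,0,0],[0.270,0.009,0.248,0,0,0],[0.304,0.010,0.246,0,0,0],[0.337,0.011,0.241,0,0,0],[0.337,0.011,0.241,0,0,0]]'
python3 - <<'E'
from h import *
snap('side','s3'); o=observe(); print(o['time_s'],o['tcp_pos'],o['ee_rot'],o['gripper_width'],o['contact_force'])
crop('side0',0,0,1,1,1,'x'); crop('s3',280,40,480,200,4,'s3c')
E
```

```text
time_s: 4.05
tcp_pos: [0.6138, -0.2924, 0.2002]
ee_rot: [-3.14, -0.055, -0.005]
contact_force: [0.8, 0.2, 1.4]
gripper_width: 0.0217
4.1 [ 0.6132017  -0.29248843  0.20039305] [-3.14008889 -0.05408858 -0.00472741] 0.021810083207078196 [0.34183126 1.22696899 0.71951571]
```

View pics/s3c.png

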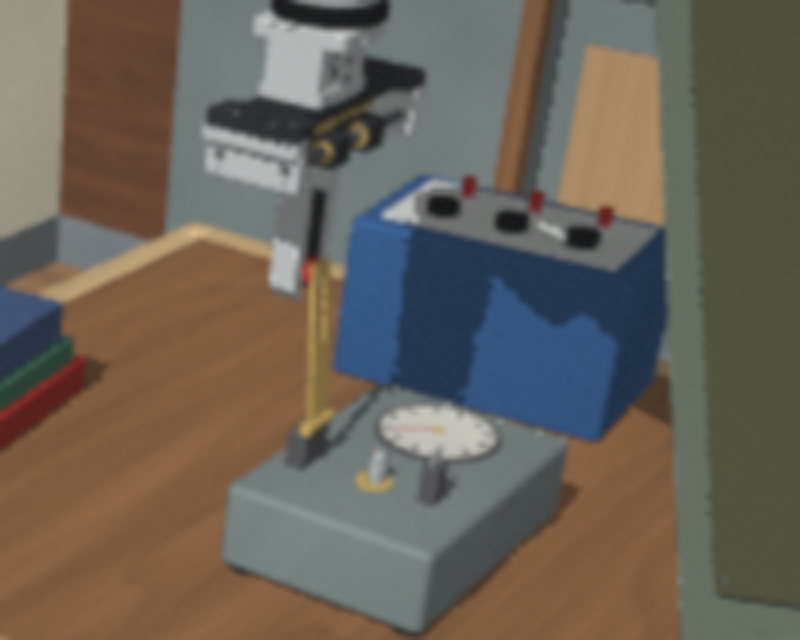

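The strap stands up just past vertical, and the spindle is free. I'll carry on over and release near the stop.

```bash
python3 -m pendant '[[0.010,0,-0.004,0,0,0],[0.028,0.001,-0.0115,0,0,0],[0.058,0.002,-0.0245,0,0,0],[0.087,0.003,-0.0415,0,0,0],[0.114,0.004,-0.0615,0,0,0],[0.138,0.005,-0.0845,0,0,0],[0.159,0.006,-0.1105,0,0,0],[0.177,0.006,-0.1385,0,0,0],[0.191,0.007,-0.1685,0,0,0],[0.201,0.007,-0.2005,0,0,0],[0.207,0.007,-0.229,0,0,0],[0.207,0.007,-0.229,0,0,0]]'
python3 -m pendant '[[0,0,0,0,0,0],[0,0,0,0,0,0],[0,0,0,0,0,0]]' 0
python3 - <<'E'
from h import *
snap('wrist','w4'); o=observe(); print(o['time_s'],o['tcp_pos'],o['ee_rot'],o['gripper_width'],o['contact_force'])
E
```

```text
time_s: 5.3
tcp_pos: [0.696, -0.2896, 0.1058]
ee_rot: [-3.139, -0.054, -0.004]
contact_force: [3.2, 0.1, -0.3]
gripper_width: 0.022
time_s: 5.6
tcp_pos: [0.6949, -0.2897, 0.105]
ee_rot: [-3.139, -0.053, -0.0]
contact_force: [0.3, -0.5, 0.5]
gripper_width: 0.0425
5.65 [ 0.69523068 -0.28979066  0.10542789] [-3.13930652e+00 -5.32973696e-02 -1.45345575e-03] 0.0455733154395728 [-0.14471305 -0.22498962 -0.01520959]
```

View pics/w4.png

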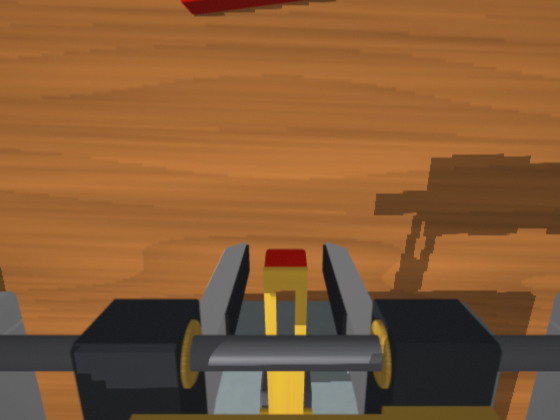

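Released, with the hasp lying back and the tab at (286,258). Lifting out and looking at the spindle from above.

```bash
python3 -m pendant '[[0,0,0.05,0,0,0],[0,0,0.15,0,0,0],[-0.02,0,0.24,0,0,0],[-0.11,-0.002,0.27,0,0,0],[-0.22,-0.004,0.27,0,0,0],[-0.33,-0.007,0.26,0,0,0],[-0.42,-0.01,0.24,0,0,0],[-0.48,-0.0125,0.23,0,0,0],[-0.4875,-0.0125,0.23,0,0,0],[-0.4875,-0.0125,0.23,0,0,0],[-0.4875,-0.0125,0.23,0,0,0]]' 1
python3 - <<'E'
from h import *
o=observe(); snap('wrist','w5'); print(o['time_s'],o['tcp_pos'],o['ee_rot'],o['gripper_width'],o['contact_force'])
E
```

```text
time_s: 6.75
tcp_pos: [0.5015, -0.2952, 0.1982]
ee_rot: [-3.14, -0.054, -0.004]
contact_force: [-0.1, 1.1, -0.2]
gripper_width: 0.0943
6.75 [ 0.50151585 -0.29520941  0.19823283] [-3.14035222 -0.05367851 -0.00422316] 0.09432080283151578 [-0.14109085  1.06001733 -0.18548883]
```

View pics/w5.png

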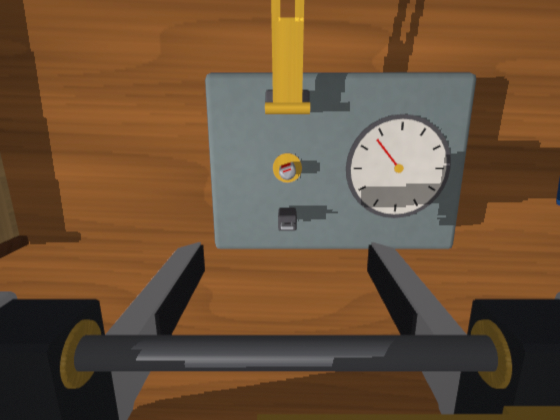

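Run:
```python
from h import *
crop('w5',262,145,312,190,14,'w5c')
p,d,m=load('w5'); C=cloud(m,d)
M=(abs(C[...,0]-.5365)<.02)&(abs(C[...,1]+.2944)<.02)&(C[...,2]>.085)
v,u=np.nonzero(M); print(M.sum(),C[M].mean(0),C[M].min(0),C[M].max(0),u.mean(),v.mean())
t=M&(C[...,2]>.0925); print(t.sum(),C[t].mean(0))
```

```text
7248 [ 0.52645475 -0.29514197  0.29890359] [ 0.51785318 -0.31439246  0.08537086] [ 0.54177408 -0.27440348  0.3158683 ] 290.3567880794702 354.0415286975717
7190 [ 0.52636794 -0.29514762  0.30058216]
```

View pics/w5c.png

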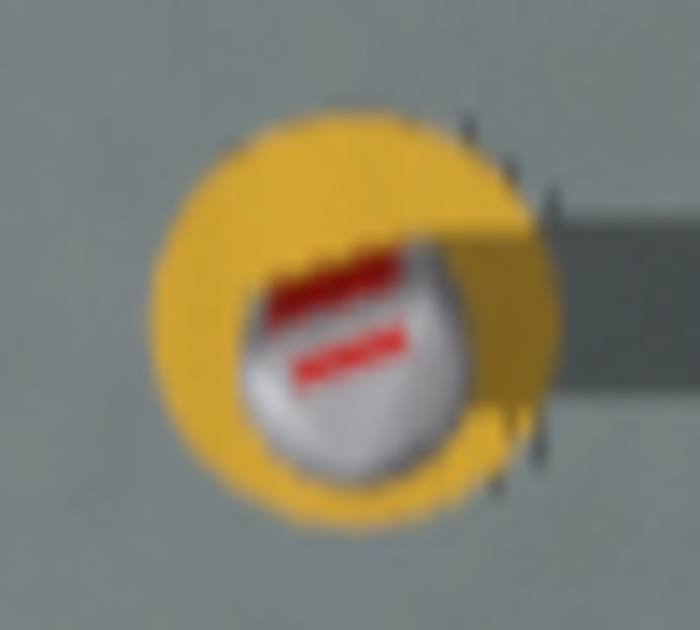

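Run:
```python
from h import *
p,d,m=load('w5')
f=lambda a,b,z:pz(m,262+a/14,145+b/14,z)
a,b=f(293,377,.094),f(410,338,.094); print('redline',a,b)
dd=b-a; print('edge dir angle',np.arctan2(dd[1],dd[0]),'normal(+x side)',np.arctan2(dd[0],-dd[1]))
a,b=f(268,327,.094),f(403,285,.094);print('edge',a,b);dd=b-a; print('normal',np.arctan2(dd[0],-dd[1]), 'mid',(a+b)/2)
# collar outline ellipse center
print('collar c (z .072)',f(355,320,.072), f(150,320,.072),f(560,320,.072),f(355,110,.072),f(355,530,.072))
# top disc: left edge, right edge, bottom
for q in((243,360),(470,360),(352,490)): print(q,f(*q,.094), f(*q,.0925))
hs=cv2.cvtColor(p,cv2.COLOR_RGB2HSV)
```

```text
redline [ 0.53515835 -0.29149689  0.094     ] [ 0.53769344 -0.29827757  0.094     ]
edge dir angle -1.213017239340011 normal(+x side) 0.35777908745488574
edge [ 0.53805356 -0.289938    0.094     ] [ 0.54078667 -0.29774788  0.094     ]
normal 0.33663528723443137 mid [ 0.53942011 -0.29384294  0.094     ]
collar c (z .072) [ 0.53543159 -0.29523051  0.072     ] [ 0.53498541 -0.2822736   0.072     ] [ 0.53587775 -0.30818656  0.072     ] [ 0.54858476 -0.29476002  0.072     ] [ 0.52196224 -0.29571231  0.072     ]
(243, 360) [ 0.53606071 -0.28853135  0.094     ] [ 0.53582791 -0.28851057  0.0925    ]
(470, 360) [ 0.53651935 -0.30184752  0.094     ] [ 0.53628905 -0.30189924  0.0925    ]
(352, 490) [ 0.52855945 -0.29520047  0.094     ] [ 0.52828582 -0.295216    0.0925    ]
```

Spindle at (0.5355, -0.2952), flat direction about +0.345 rad. The collar centre and the D's sides agree. Now over to the knob in two calls, because of the shift limit.

```bash
python3 -m pendant '[[0,0.05,0.01,0,0,0],[0,0.15,0.03,0,0,0.01],[0,0.26,0.05,0,0,0.02],[0,0.37,0.06,0,0,0.03],[0,0.48,0.06,0,0,0.04],[-0.01,0.60,0.06,0,0,0.05],[-0.01,0.71,0.06,0,0,0.06],[-0.01,0.82,0.06,0,0,0.07]]' 1
python3 -m pendant '[[0,0.11,0,0,0,0.01],[0,0.22,0,0,0,0.02],[0,0.34,-0.01,0,0,0.03],[-0.01,0.46,-0.02,0,0,0.04],[-0.01,0.58,-0.04,0,0,0.05],[-0.02,0.69,-0.05,0,0,0.06],[-0.02,0.76,-0.06,0,0,0.07],[-0.02,0.78,-0.06,0,0,0.07],[-0.02,0.78,-0.06,0,0,0.07],[-0.02,0.78,-0.06,0,0,0.07]]' 0.2
python3 - <<'E'
from h import *
o=observe(); snap('wrist','w6'); print(o['time_s'],o['tcp_pos'],o['ee_rot'],o['gripper_width'],o['contact_force'],o['joints'])
E
```

```text
time_s: 7.6
tcp_pos: [0.4974, 0.0364, 0.2227]
ee_rot: [-3.114, -0.403, -0.005]
contact_force: [0.4, 0.1, -0.3]
gripper_width: 0.0942
time_s: 8.6
tcp_pos: [0.4892, 0.3481, 0.199]
ee_rot: [-3.051, -0.742, -0.005]
contact_force: [0.3, 0.1, -0.1]
gripper_width: 0.0563
8.6 [0.48923761 0.34812902 0.19901619] [-3.05116979 -0.74212406 -0.00512111] 0.056264858785105586 [ 0.34335827  0.11973907 -0.14849982] [4.74024569e-01 2.68908431e-01 1.49556713e+00 6.75328913e-04
 1.37360402e+00 1.56750352e+00]
```

View pics/w6.png

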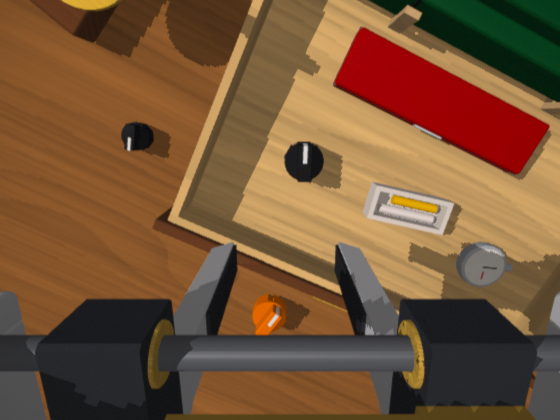

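Run:
```python
from h import *
crop('w6',275,130,335,190,12,'w6c')
p,d,m=load('w6'); C=cloud(m,d)
B=(slice(125,195),slice(270,340)); Cb=C[B]; 
k=(Cb[...,2]>.018)
t=Cb[...,2]>.041
print(k.sum(),t.sum(),Cb[t].mean(0),Cb[...,2].max())
r=cv2.minAreaRect(Cb[t][:,:2].astype(np.float32)); print(r,cv2.boxPoints(r))
s=k&(abs(Cb[...,2]-.027)<.003); print('skirt',s.sum(),cv2.minEnclosingCircle(Cb[s][:,:2].astype(np.float32)))
```

```text
1268 572 [0.53000362 0.3502064  0.06061429] 0.370341833611423
((0.5388736724853516, 0.3565889596939087), (0.0635928064584732, 0.020020995289087296), 37.94365692138672) [[0.5076432  0.3449322 ]
 [0.51995385 0.32914335]
 [0.5701041  0.36824572]
 [0.5577935  0.38403457]]
skirt 669 ((0.528139591217041, 0.34827929735183716), 0.020268728956580162)
```

View pics/w6c.png

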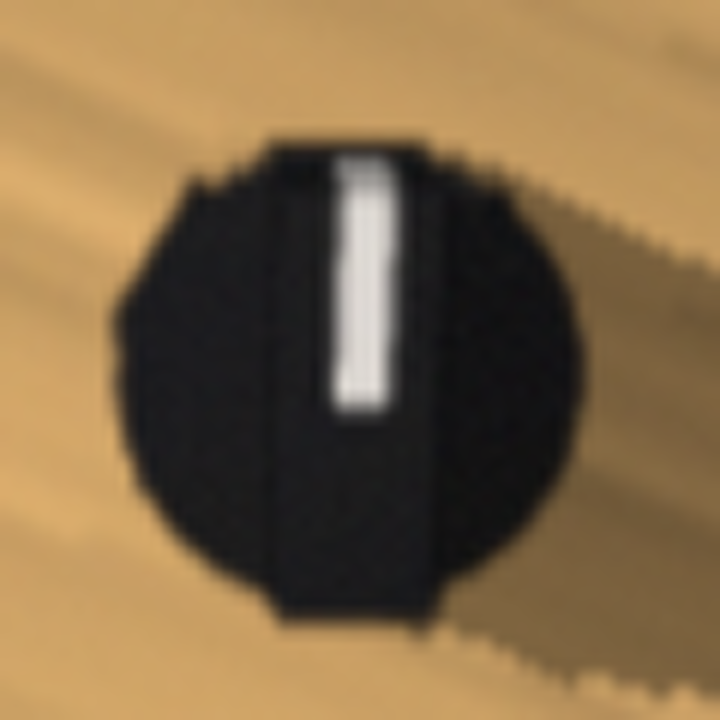

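Run:
```python
from h import *
p,d,m=load('w6')
f=lambda a,b,z=.045:pz(m,275+a/12,130+b/12,z)[:2]
a,b=f(360,405),f(369,182); dd=a-b; print('ptr',np.arctan2(-dd[1],-dd[0]))
tl,tr,bl,br=f(273,182),f(432,182),f(277,616),f(436,616)
print('len',np.linalg.norm(tl-bl),'w',np.linalg.norm(tl-tr),np.linalg.norm(bl-br)); print('c',(tl+tr+bl+br)/4)
for q,w in((tl,bl),(tr,br)): dd=q-w; print(np.arctan2(dd[1],dd[0]))
# skirt left/right extreme at z .027
l,r=f(115,360,.027),f(585,360,.027); print('skirt mid',(l+r)/2,np.linalg.norm(l-r))
o=observe(); Rt=R.from_rotvec(o['ee_rot']).as_matrix(); print('toolx yaw',np.arctan2(Rt[1,0],Rt[0,0]),'tilt',Rt[:,2])
```

```text
ptr 0.4522077797755464
len 0.03486481494097087 w 0.012600285920983837 0.012963953074517982
c [0.52789574 0.34807634]
0.49622664234261604
0.506653607843329
skirt mid [0.52920163 0.34810938] 0.039764357139419296
toolx yaw 0.47620549685692315 tilt [ 0.00292897  0.00234742 -0.99999296]
```

Knob: centre (0.5282, 0.3482), pointer direction about 0.475, bar and skirt sizes consistent. The tool is already aligned with it, so I'm descending to the bar.

```bash
python3 -m pendant '[[0.03,0,-0.05,0,0,0],[0.07,0,-0.15,0,0,0],[0.098,0,-0.25,0,0,0],[0.098,0,-0.33,0,0,0],[0.098,0,-0.38,0,0,0],[0.098,0,-0.40,0,0,0],[0.098,0,-0.405,0,0,0],[0.098,0,-0.405,0,0,0],[0.098,0,-0.405,0,0,0]]' -0.3
python3 - <<'E'
from h import *
o=observe(); snap('wrist','w7'); print(o['time_s'],o['tcp_pos'],o['ee_rot'],o['gripper_width'],o['contact_force'])
crop('w7',200,170,370,300,4.7,'w7c')
E
```

```text
time_s: 9.55
tcp_pos: [0.5302, 0.3481, 0.0392]
ee_rot: [-3.051, -0.74, -0.011]
contact_force: [-0.5, -0.4, -0.6]
gripper_width: 0.0329
9.55 [0.53018529 0.34805607 0.03915223] [-3.05086178 -0.73991655 -0.01084552] 0.03288063664187161 [-0.49435647 -0.424025   -0.64818362]
```

View pics/w7c.png

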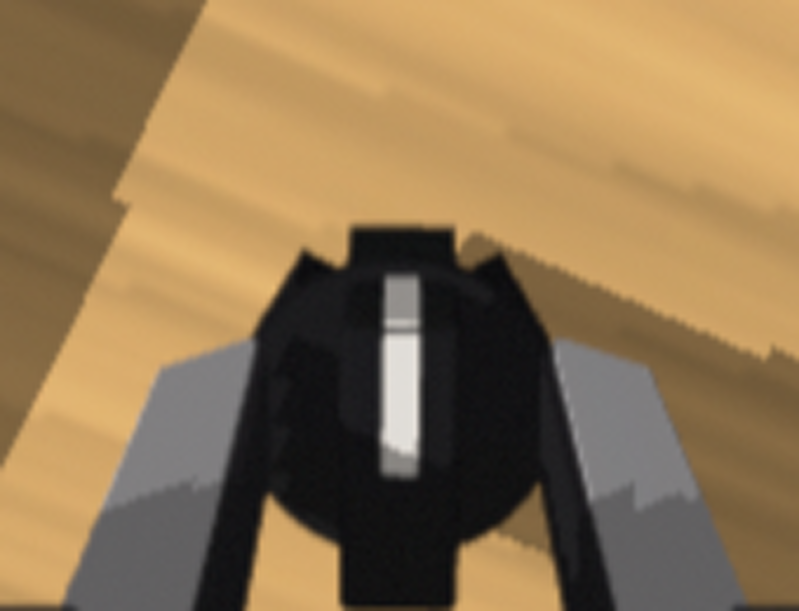

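The bar lies centred between the pads at (275,255) in the picture. I'll trim 2 mm and close.

```bash
python3 -m pendant '[[-0.004,0,-0.004,0,0,0],[-0.004,0,-0.004,0,0,0]]' -0.3 30
python3 -m pendant '[[0,0,0,0,0,0],[0,0,0,0,0,0],[0,0,0,0,0,0],[0,0,0,0,0,0],[0,0,0,0,0,0]]' -1 35
python3 - <<'E'
from h import *
o=observe(); snap('wrist','w8'); print(o['time_s'],o['tcp_pos'],o['ee_rot'],o['gripper_width'],o['contact_force'])
E
```

```text
time_s: 9.8
tcp_pos: [0.5288, 0.3485, 0.0384]
ee_rot: [-3.05, -0.74, -0.013]
contact_force: [-0.7, -0.2, 0.0]
gripper_width: 0.0328
time_s: 10.3
tcp_pos: [0.5289, 0.3486, 0.0386]
ee_rot: [-3.05, -0.741, -0.013]
contact_force: [0.2, -0.7, 1.2]
gripper_width: 0.0137
10.3 [0.52890454 0.34861528 0.03860655] [-3.05025013 -0.74062685 -0.01346255] 0.01367478609087977 [ 0.18867472 -0.6807436   1.23672893]
```

Gripped, opening 13.7 mm on the 14 mm bar. Lifting and carrying it back towards the spindle.

```bash
python3 -m pendant '[[0,0,0.02,0,0,0],[0,0,0.08,0,0,0],[0,0,0.17,0,0,0],[0,0,0.28,0,0,0],[0,-0.05,0.38,0,0,0],[0,-0.15,0.45,0,0,0],[0,-0.26,0.47,0,0,-0.01],[0,-0.37,0.47,0,0,-0.01],[0,-0.48,0.47,0,0,-0.015],[0,-0.59,0.47,0,0,-0.02],[0,-0.70,0.47,0,0,-0.02],[0,-0.80,0.47,0,0,-0.02]]'
python3 -m pendant '[[0,-0.11,0,0,0,0],[0,-0.22,0,0,0,0],[0.005,-0.33,-0.01,0,0,-0.005],[0.01,-0.44,-0.02,0,0,-0.01],[0.015,-0.54,-0.03,0,0,-0.015],[0.016,-0.64,-0.04,0,0,-0.02],[0.016,-0.72,-0.05,0,0,-0.02],[0.016,-0.76,-0.06,0,0,-0.02],[0.016,-0.76,-0.06,0,0,-0.02],[0.016,-0.76,-0.06,0,0,-0.02]]'
python3 - <<'E'
from h import *
o=observe(); snap('wrist','w9'); print(o['time_s'],o['tcp_pos'],o['ee_rot'],o['gripper_width'],o['contact_force'],o['joints'])
Rt=R.from_rotvec(o['ee_rot']).as_matrix(); print('toolx yaw',np.arctan2(Rt[1,0],Rt[0,0]),'tilt',Rt[:,2])
E
```

```text
time_s: 11.55
tcp_pos: [0.5285, 0.0266, 0.2271]
ee_rot: [-3.073, -0.644, -0.014]
contact_force: [0.1, -0.1, -0.7]
gripper_width: 0.0136
time_s: 12.55
tcp_pos: [0.5348, -0.2762, 0.2029]
ee_rot: [-3.09, -0.547, -0.014]
contact_force: [0.6, 0.5, -0.7]
gripper_width: 0.0136
12.55 [ 0.53477198 -0.27618294  0.20293236] [-3.09022534 -0.54711168 -0.01404932] 0.013644207802904939 [ 0.64763518  0.51050535 -0.73519667] [-0.62531532  0.26763042  1.48891728  0.0088674   1.38117019  0.59336631]
toolx yaw 0.35045231117512693 tilt [ 0.0082448   0.00478826 -0.99995455]
```

View pics/w9.png

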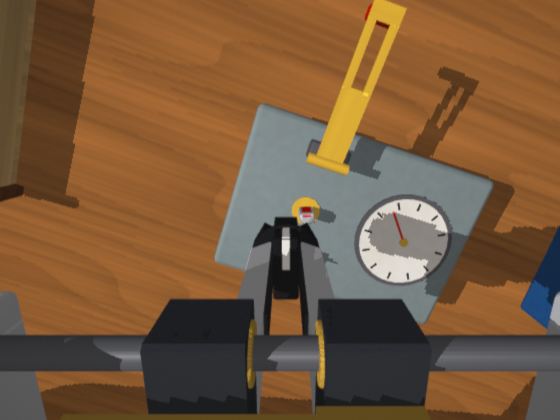

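The knob is held with its line straight along the tool axis, and the spindle shows at (306,214). Enlarging both.

Run:
```python
from h import *
crop('w9',235,185,335,310,6,'w9c')
```

```text
(no output)
```

View pics/w9c.png

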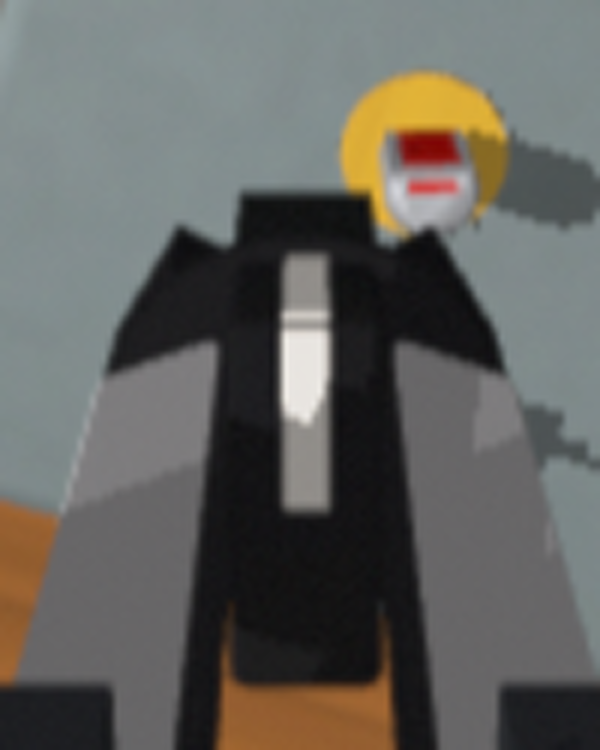

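Run:
```python
from h import *
p,d,m=load('w9')
f=lambda a,b,z:pz(m,235+a/6,185+b/6,z)
o=observe(); t=o['tcp_pos']; Rt=R.from_rotvec(o['ee_rot']).as_matrix()
zt=t[2]+.0064
P=[f(232,320,zt),f(383,320,zt),f(232,683,zt),f(383,683,zt)]
print('bar size',np.linalg.norm(P[0]-P[2]),np.linalg.norm(P[0]-P[1]))
c=np.mean(P,0); print('centre in tool',Rt.T@(c-t), 'world',c)
a,b=f(306,320,zt),f(306,512,zt); print('line', Rt.T@(a-t),Rt.T@(b-t))
# depth check
for q in((306,400),(306,600),(260,450)): print('depth',Rt.T@(px(m,d,235+q[0]/6,185+q[1]/6)-t))
# spindle
l,r=f(382,175,.093),f(480,175,.093); print('spindle sides',l,r,(l+r)/2)
e1,e2=f(402,163,.094),f(462,163,.094); dd=e2-e1; n=np.arctan2(dd[0],-dd[1]); print('edge',e1,e2,'len',np.linalg.norm(dd),'n',n,'axis',(e1+e2)/2-.004*np.array([np.cos(n),np.sin(n),0]))
e1,e2=f(408,188,.094),f(458,187,.094); dd=e2-e1; n=np.arctan2(dd[0],-dd[1]); print('n line',n, (e1+e2)/2)
b=f(432,235,.0925); print('bottom',b)
print('collar',f(425,155,.072), f(340,152,.072),f(508,152,.072))
```

```text
bar size 0.035013619090287475 0.01306699059990518
centre in tool [-0.00112406  0.00024506 -0.00641137] world [ 0.53398816 -0.2764559   0.20960235]
line [ 0.01638012  0.00012184 -0.00624296] [-0.00169444  0.00011197 -0.00641671]
depth [ 0.00846865  0.00011869 -0.00512484]
depth [-0.010678    0.00010775 -0.00580543]
depth [ 0.00401105 -0.00394998 -0.00582345]
spindle sides [ 0.53549528 -0.28746787  0.093     ] [ 0.54037188 -0.30078906  0.093     ] [ 0.53793358 -0.29412847  0.093     ]
edge [ 0.53841737 -0.28940538  0.094     ] [ 0.54138761 -0.29751929  0.094     ] len 0.00864048211557454 n 0.3509173016937166 axis [ 0.53614626 -0.29483738  0.094     ]
n line 0.37175677948597446 [ 0.53652401 -0.29491584  0.094     ]
bottom [ 0.5293544  -0.29761451  0.0925    ]
collar [ 0.53552    -0.29540012  0.072     ] [ 0.53143902 -0.28284923  0.072     ] [ 0.54039419 -0.307313    0.072     ]
```

Spindle axis averages to (0.5358, -0.2951), flat direction 0.351. The knob centre sits about 1.1 mm behind the TCP along the bar, which agrees with the grasp. Moving to 10 mm above the spindle and levelling the tool.

```bash
python3 -m pendant '[[0.003,-0.02,-0.03,0,0,0],[0.005,-0.04,-0.08,-0.0015,0.0026,0],[0.005,-0.046,-0.13,-0.0015,0.0026,0],[0.005,-0.046,-0.16,-0.0015,0.0026,0],[0.005,-0.046,-0.17,-0.0015,0.0026,0],[0.005,-0.046,-0.17,-0.0015,0.0026,0],[0.005,-0.046,-0.17,-0.0015,0.0026,0]]'
python3 - <<'E'
from h import *
o=observe(); snap('side','s10'); o=observe(); print(o['time_s'],o['tcp_pos'],o['ee_rot'],o['gripper_width'],o['contact_force'])
Rt=R.from_rotvec(o['ee_rot']).as_matrix(); print('toolx yaw',np.arctan2(Rt[1,0],Rt[0,0]),'tilt',Rt[:,2])
crop('s10',320,90,440,190,6,'s10c')
E
```

```text
time_s: 13.3
tcp_pos: [0.5377, -0.2942, 0.1361]
ee_rot: [3.091, 0.55, 0.003]
contact_force: [0.0, 0.2, -0.2]
gripper_width: 0.0136
13.35 [ 0.53781151 -0.29448408  0.1364462 ] [3.09105425 0.54937767 0.0031241 ] 0.013375953280267248 [ 0.6714012  -0.20779442 -0.67381136]
toolx yaw 0.3517914250048359 tilt [ 0.00232618 -0.00171497 -0.99999582]
```

View pics/s10c.png

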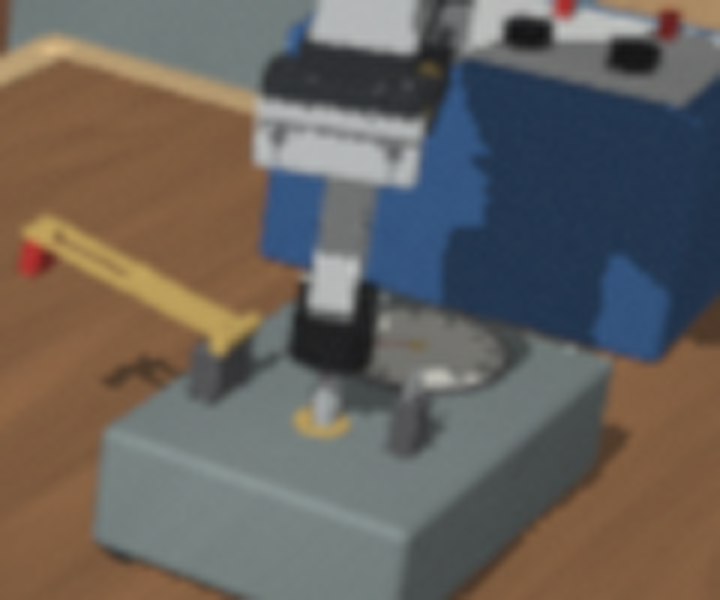

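The knob hangs right above the spindle and the hasp lies back. I'll trim 1 mm and lower it gently to 6 mm of overlap, watching the force.

```bash
python3 -m pendant '[[-0.002,-0.001,-0.005,0,0,0],[-0.002,-0.001,-0.012,0,0,0],[-0.002,-0.001,-0.02,0,0,0],[-0.002,-0.001,-0.025,0,0,0],[-0.002,-0.001,-0.03,0,0,0],[-0.002,-0.001,-0.035,0,0,0],[-0.002,-0.001,-0.035,0,0,0]]'
python3 - <<'E'
from h import *
o=observe(); print(o['time_s'],o['tcp_pos'],o['ee_rot'],o['gripper_width'],o['contact_force'],o['wrist_torque'])
E
```

```text
time_s: 14.05
tcp_pos: [0.5368, -0.2947, 0.1219]
ee_rot: [3.092, 0.55, 0.002]
contact_force: [-0.9, -0.3, -1.6]
gripper_width: 0.0136
14.05 [ 0.5367523  -0.29467834  0.12192333] [3.09173581e+00 5.49505367e-01 2.22523996e-03] 0.013612464694092191 [-0.88330505 -0.27889845 -1.60921371] [-0.02714461 -0.00677467  0.0461829 ]
```

Knob underside is about 3 mm below the spindle's end with no upward force, so it appears to be entering. Continuing.

```bash
python3 -m pendant '[[0,0,-0.006,0,0,0],[0,0,-0.012,0,0,0],[0,0,-0.018,0,0,0],[0,0,-0.018,0,0,0]]'
python3 - <<'E'
from h import *
o=observe(); print(o['time_s'],o['tcp_pos'],o['ee_rot'],o['gripper_width'],o['contact_force'],o['wrist_torque'])
E
```

```text
time_s: 14.45
tcp_pos: [0.5364, -0.2944, 0.1141]
ee_rot: [3.093, 0.55, 0.001]
contact_force: [0.8, 0.8, 0.1]
gripper_width: 0.0138
14.45 [ 0.5364021  -0.29443313  0.11412325] [3.09250426e+00 5.49608526e-01 1.02116929e-03] 0.0138328376337198 [0.82321985 0.76084182 0.08145903] [0.03830686 0.01213029 0.03913524]
```

```bash
python3 -m pendant '[[0,0,-0.006,0,0,0],[0,0,-0.012,0,0,0],[0,0,-0.017,0,0,0],[0,0,-0.020,0,0,0],[0,0,-0.020,0,0,0]]' -1 50
python3 - <<'E'
from h import *
o=observe(); print(o['time_s'],o['tcp_pos'],o['ee_rot'],o['gripper_width'],o['contact_force'],o['wrist_torque'])
E
```

```text
time_s: 14.95
tcp_pos: [0.5365, -0.2945, 0.1067]
ee_rot: [3.092, 0.55, 0.001]
contact_force: [-0.7, -0.5, 4.9]
gripper_width: 0.0136
14.95 [ 0.53650647 -0.2945264   0.10667434] [3.09227569e+00 5.49550336e-01 1.29335445e-03] 0.013643490665801663 [-0.701037   -0.53727364  4.90335318] [ 0.23400577  0.29613825 -0.02142094]
```

4.9 N at TCP z 0.1067: the spring has begun to give about where home was predicted (about 0.109). Pressing on to the stop.

```bash
python3 -m pendant '[[0,0,-0.003,0,0,0],[0,0,-0.006,0,0,0],[0,0,-0.009,0,0,0],[0,0,-0.011,0,0,0],[0,0,-0.011,0,0,0]]' -1 50
python3 - <<'E'
from h import *
o=observe(); print(o['time_s'],o['tcp_pos'],o['ee_rot'],o['gripper_width'],o['contact_force'],o['wrist_torque'])
E
```

```text
time_s: 15.45
tcp_pos: [0.5369, -0.2947, 0.1035]
ee_rot: [3.092, 0.55, 0.002]
contact_force: [-2.6, 1.6, 8.4]
gripper_width: 0.0134
15.45 [ 0.5368597  -0.29473825  0.10345172] [3.09152113e+00 5.49698412e-01 2.25501290e-03] 0.013431209737425185 [-2.61682846  1.5935612   8.36367269] [ 0.32248514  0.44719744 -0.05135163]
```

```bash
python3 -m pendant '[[0,0,-0.003,0,0,0],[0,0,-0.006,0,0,0],[0,0,-0.008,0,0,0],[0,0,-0.008,0,0,0],[0,0,-0.008,0,0,0]]' -1 60
python3 - <<'E'
from h import *
for i in range(3):
    o=observe(); print(o['time_s'],o['tcp_pos'],o['gripper_width'],o['contact_force'],o['wrist_torque'])
E
```

```text
time_s: 15.95
tcp_pos: [0.5374, -0.295, 0.1033]
ee_rot: [3.09, 0.55, 0.004]
contact_force: [-5.2, 2.9, 14.8]
gripper_width: 0.0134
15.95 [ 0.53738949 -0.29504588  0.10328174] 0.013368177793505399 [-5.24862817  2.88200082 14.75207327] [ 0.74874442  1.02839698 -0.03214346]
15.95 [ 0.53738949 -0.29504588  0.10328174] 0.013368177793505399 [-5.24862817  2.88200082 14.75207327] [ 0.74874442  1.02839698 -0.03214346]
15.95 [ 0.53738949 -0.29504588  0.10328174] 0.013368177793505399 [-5.24862817  2.88200082 14.75207327] [ 0.74874442  1.02839698 -0.03214346]
```

14.8 N with no further travel, so this is the stop. Checking in the cameras that the knob is seated, hasn't slipped in the grip, and that the clock has reset.

Run:
```python
from h import *
snap('side','s11'); snap('wrist','w11'); snap('top','t11'); o=observe(); print(o['time_s'],o['tcp_pos'],o['contact_force'],o['gripper_width'])
Rt=R.from_rotvec(o['ee_rot']).as_matrix(); print('toolx yaw',np.arctan2(Rt[1,0],Rt[0,0]),'tilt',Rt[:,2])
crop('s11',320,90,440,190,6,'s11c')
p,d,m=load('w11'); t=o['tcp_pos']
for q in((306,400),(306,600),(260,450)): print('depth',Rt.T@(px(m,d,235+q[0]/6,185+q[1]/6)-t))
```

```text
16.1 [ 0.53739315 -0.2950399   0.1033171 ] [-4.20599434  3.40857405 14.8698474 ] 0.013719918898856015
toolx yaw 0.35214995135320026 tilt [ 0.00284494 -0.00231187 -0.99999328]
depth [ 0.00937533 -0.00017368 -0.00669674]
depth [-0.01011609 -0.00016559 -0.00643683]
depth [ 0.00384006 -0.00426303 -0.0048986 ]
```

View pics/s11c.png

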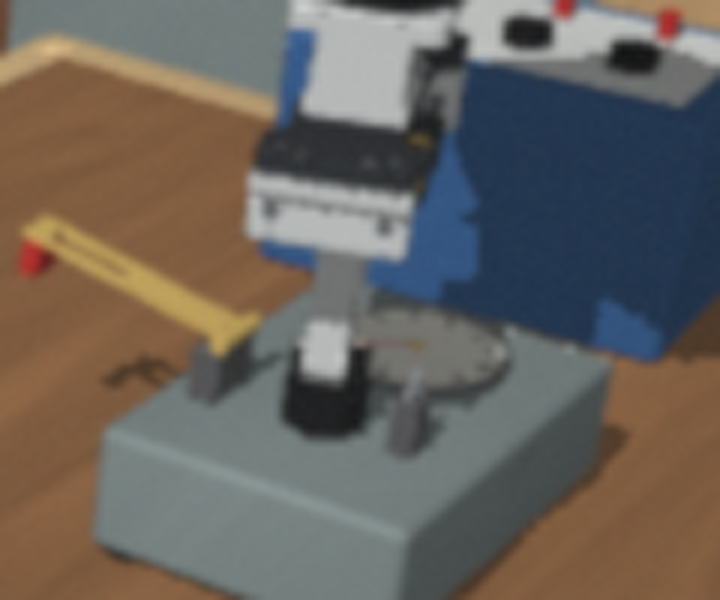

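View pics/w11.png

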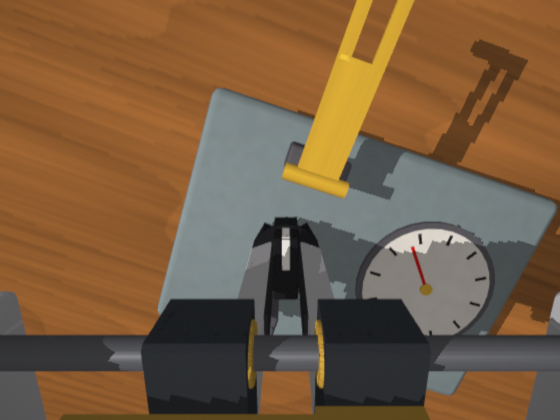

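View pics/t11.png

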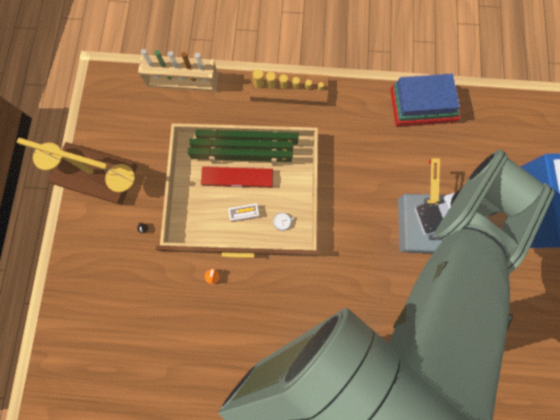

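The knob sits on the collar and the hasp lies back with its tab at (434,160). The other drawer items haven't moved. The grip offset is unchanged within depth noise, and the knob underside computes to 0.0725 against 0.073 for home and pressed. Hand in after one last steadiness reading.

Run:
```python
from h import *
from bench import sign_off
for i in range(4): get_image('side')
o=observe(); print(o['time_s'],o['tcp_pos'],o['contact_force'],o['gripper_width'])
if o['contact_force'][2]>11: print(sign_off())
```

```text
16.3 [ 0.53740423 -0.29509157  0.10330785] [-5.63601521  3.70435903 15.51763693] 0.01350716426661135
the job is handed in; nothing more can be done
None
```

The job is done and handed in at 16.3 s: the hasp lies right back, and the knob is on the spindle and held pressed to the stop.

- **Hasp:** I pinched the red tab, led it round its arc and released it near the stop. Later pictures show it lying back beyond the hinge, clear of the spindle.
- **Knob:** I took the larger black knob from the drawer by its grip bar and turned it to the spindle's flat. The measured flat direction was 0.351 rad and the tool stood at 0.352. It went on with no upward force for the first 11 mm or so.
- **Press:** The spring began to give where home was predicted, and the last added push gave almost no travel, so it is on the stop. The push held steady at about 15 N against the 8 N needed. The knob's underside computes to 72.5 mm above the bench, against 73 mm expected for home and pressed.
- **Other things:** The stopwatch, chalk holder, pencil box and cases look unmoved in the final top view.

**What did not fully agree**
- A sideways force of about 6–7 N remained at the end, from the tool being about 1 mm off.
- The last depth reading put the knob up to 0.8 mm higher in the grip than before, which is within camera noise.
- The red hand on the dial did not visibly move, so I could not confirm the reset by sight. I judged it by travel and force only.

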